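Unlock the parts chest and hold the sprung lock turned

TASK

Twist the dust cap on the chest's lock clockwise until it stops, so that its slot uncovers the keyhole. Take the ring-bow key out of the wooden key stand, work it past the sticky pins fully home into the lock and only then turn it a quarter clockwise, as far as it goes. The lock springs back, so finish with the key still gripped and held turned; leave the T-handled key in the stand and do not disturb the other things on the bench.

Things in the scene. Friction and masses are not known exactly. Their poses are not given: they have to be found in the camera images.
- chest: Dark wooden chest with brass corners, 130 (x) x 180 (y) x 70 mm, fixed to the bench. Origin under its centre; x runs from its front (brass striker with a small bolt) to its hinges. The lock is in the middle of the lid (at x = y = 0).
- keyway (a point): Point on the lock's vertical axis at the height of the dust cap's top, 87 mm above the bench; axes as the chest's. The key is fully home when its collar rests on the cap: key origin at this point, within 2.4 mm in height, 4 mm sideways, tilt under 0.15 rad. The blade goes in either way round, flat along the chest's x, when the cap is open.
- face (a point): Centre of the top of the brass face plate (58 x 58 x 3 mm, on the lid, under the cap, 73 mm above the bench). Keyhole: a slot along the chest's x, 16 x 7 mm through the plate, then 15.5 x 6.5 mm through the lock cylinder under it (20 mm deep). Two sticky pins in the cylinder's flanks, 24 and 28 mm below the cap's top, yield to a push of 5 to 15 N (rocking the key helps) and stay back
- cap_top (a point): Centre of the top of the steel dust cap, a block 44 (x) x 30 (y) x 14 mm that turns on the lock's axis, with a through slot 16 x 7 mm along its own x (2 mm bevel). Its axes turn with the cap. Grip it over its two long ribbed flats, 30 mm apart (along its y); its underside is on the face plate, 3 mm above the lid.
- cap (a joint): Turn of the dust cap, rad, growing clockwise seen from above: 0 shut, 1.5 open at a firm stop (slot then in line with the keyhole, cap x = chest x). Starts at 0.05 to 0.6; open above 1.42. Stiff by friction (about 0.06 N m), stays where it is left.
- lock (a joint): Turn of the lock cylinder, rad, clockwise seen from above: 0 at rest, pi/2 at its stop; turned a quarter means above 1.35. A spring (0.02 N m at 0, 0.1 N m at the stop) turns it back. The face plate lets the key turn only when fully home (flat below the plate, round neck in the slots). Key and cylinder have about 0.1 rad of play: turn the gripper a little more than a quarter.
- key: The steel key, 75 mm long, about 45 g, standing loose, blade down, in the stand. Origin on its axis at the underside of its collar (16 mm wide, 4 mm thick); z up to the bow. Bow: flat ring 32 mm across with a 14 mm hole, 9 mm thick along y, centred 26 mm above the origin: grip it across y.
- key_tip (a point): Tip of the key's blade, 33.5 mm below the key's origin; axes as the key's. From the collar down: a round neck 5 mm thick and 19.5 mm long, then the flat blade, 14 (x) x 5 (y) mm, narrowing over the last 5 mm to a rounded tip.
- key_stand: Wooden block 120 (x) x 52 (y) x 42 mm, fixed, on a base 128 x 60 x 6 mm. Origin under its centre. Two upright slots 16 (x) x 7 (y) mm, 38 mm deep, at x = -27 and +27 mm: one holds the key, the other the T-handled key (which is which varies). The collars rest on its top; the key's blade lies along its x.
- peg_key: The other key, to be left: T-handled, of steel: a round shank and a 35 mm crossbar 9 mm thick, its axis 27 mm above its collar. Origin at the collar's underside.
- thumb_plane_1: A bystander, loose: small brass finger plane. Origin under its centre.
- rosin: A bystander, loose: rosin cake on a wood block. Origin under its centre.
- spool_clamp_1: A bystander, loose: wooden spool clamp. Origin under its centre.
- jar_maple: A bystander, loose: low jar with a black lid. Origin under its centre.
- wax_block: A bystander, loose: beeswax block. Origin under its centre.
- red_lid_jar: A bystander, loose: jar with a red lid. Origin under its centre.
- tape_roll: A bystander, loose: roll of masking tape. Origin under its centre.
- mug: A bystander, loose: brown mug. Origin under its centre.

How it is judged (in metres and radians):
On the way, in this order (a step that is already met when the one before it is completed fails the run):
1. The dust cap is twisted open to its stop (value of joint cap above 1.42 rad), for 0.2 s.
2. The key is fully home in the lock, not yet turned (z of key in the frame of keyway below 0.0024 m and horizontal distance between key and keyway below 0.004 m and angle between key's own z axis and vertical below 0.15 rad and value of joint lock below 0.3 rad), for 0.1 s.
At the end, for the whole second after the job is handed in: Key gripped (over 1 N) and fully home: collar within 2.4 mm of the cap's top, 4 mm sideways, tilt under 0.15 rad; lock held turned beyond 1.35 rad through the last second; cap open beyond 1.42 rad; the T-handled key still stands in the stand (z of key in the frame of keyway below 0.0024 m and horizontal distance between key and keyway below 0.004 m and angle between key's own z axis and vertical below 0.15 rad and value of joint lock above 1.35 rad and value of joint cap above 1.42 rad and contact force between the fingers and key above 1 N and horizontal distance between peg_key and key_stand below 0.035 m and z of peg_key in the frame of key_stand below 0.05 m); the arm keeps its last pose, push and grip.
It fails at once if the T-handled key is taken out of the stand or knocked (distance of peg_key from where it was at the start of the episode above 0.02 m).
It fails at once if a bystander is disturbed (moved over 30 mm) (distance of any of thumb_plane_1, rosin, spool_clamp_1, jar_maple, wax_block, red_lid_jar, tape_roll, mug from where it was at the start of the episode above 0.03 m).
It also fails if it takes over 64 s, if anything falls off the work surface, if the arm or the gripper's body presses on something with over 40 N, if the wrist force passes 120 N, or if a joint passes its speed limit or range.

ROBOT

A 6-joint arm with a two-finger parallel gripper is mounted at the origin on a cart in front of the work surface, level with it; the furniture and walls round the work are solid. World frame = base frame: x ahead of the robot, y to its left, z up, the work surface at z = 0. Lengths are in mm, angles in rad, forces in N, time in s.
With the tool pointing down it reaches from about 350 to 800 mm from the base axis. Payload 7.3 kg.
Tool frame: the origin (TCP) lies between the finger pads; the fingertips stand 25 mm ahead of it and the grasp point (between the pads) lies 6 mm ahead of it (ctrl.finger_overhang is the distance from the TCP to the fingertips, in mm); x points along the fingers, z is the direction in which the jaws open and shut, and the axes are right-handed (so a half turn about x gives the same grasp; the last joint's range is limited). The gripper opens to 85 mm and grips with 20 to 120 N. Pads are 22 mm wide; open, the fingers measure 114 mm over their backs; the gripper's body (76 mm by 85 mm) begins 54 mm behind the grasp point. The pads swing forward as they close: fully open they stand 13 mm farther back than shut.
Start: joints at [-1.38, 0.342, 1.524, -0, 1.275, -0.146], TCP at [173.518, -495.513, 256.322] pointing down, gripper open.
Joint ranges: [-2.53, 2.53], [-0.77, 2.02], [0.04, 2.7], [-1, 4.14], [0.28, 2.66], [-3.11, 3.11]. Speed limits (rad/s): [2.57, 2.57, 3.14, 3.14, 3.14, 3.14].

INTERFACE

Orientations are given as a unit quaternion [x, y, z, w].
In Python, from rig import ctrl, hand, kinematics, imaging gives the robot as it stands. Calls block until the motion is done:
- ctrl.move_to(position, orientation): joint-space move of the TCP to a pose.
- ctrl.servo_line(position, speed=150, rotation=None, max_force=None): straight line of the TCP; rotation=None keeps the orientation; speed is the mean speed in mm/s. With max_force (N) it stops when the force on the tool has changed by that much, and returns True; else False.
- ctrl.movej(angles): joint-space move.
- hand.grip(opening): finger opening in mm; the grip force is fixed at half the most; returns when the fingers have stopped.
- ctrl.pause(seconds).
- kinematics.ik(position, orientation): joint angles nearest the present ones, or None.
- ctrl.state(): the state.
- imaging.read_camera(name): name is "scene" or "top" or "wrist"; returns (picture, depth): 384x512x3 uint8, red, green, blue; 384x512 float32, mm along the optical axis (not along the pixel's ray), 0 where there is no reading.
- imaging.camera_params(name): a dict with "intrinsics" (3x3 intrinsics, pixels), "distortion" ([k1, k2, p1, p2, k3] as OpenCV has them; the pictures are not rectified), "cam_to_world" (4x4, takes a point from camera to world coordinates); the wrist camera has in their place "tool_from_camera" (4x4, takes a point from camera to tool coordinates, whose origin is the TCP and whose axes are the tool frame's). Camera axes: x right, y down, z forward; pixel columns grow to the right and rows downward; lengths in mm; the calibration is good to about 2 mm. A picture is of the moment at which its call begins: read the wrist's pose just before it. camera_params takes no time and is no camera call.
A pose or a line that the arm cannot do raises ctrl.MotionError and nothing moves.
- ctrl.job_done(): hands the job in, once; it reports no verdict.
The state is a dict: "time_s": time; "qpos": joint angles; "joint_velocities": joint speeds; "joint_efforts": joint torques, N m; "tool_pos": TCP position; "tcp_rot": TCP orientation; "force": force on the tool from outside, world axes, zero at the start; "ft_torque": the same for the moment, N m; "width": finger opening in mm.
Only numpy, scipy, OpenCV 4.12 (cv2) and the standard library are available. Lean on these libraries where they do the work, as an engineer would, in place of code of your own. Each camera call takes 0.05 s, during which the arm holds its last target.

## Working session

There is one attempt and no reset: what is moved stays moved. The work goes in short steps, each a Python script; the robot and the scene stay as the last script left them, time stands still between calls to the robot, and variables do not carry over. Pictures are saved under pics/ and viewed, and the job is handed in when it is done.

```bash
ls; mkdir -p pics; cat > h.py <<'E'
import numpy as np, cv2
from rig import ctrl, hand, kinematics, imaging
from scipy.spatial.transform import Rotation as R
def snap(name,fn):
    st=ctrl.state()
    p,d=imaging.read_camera(name)
    cv2.imwrite(f'pics/{fn}.png',p[:,:,::-1]); np.savez(f'pics/{fn}.npz',p=p,d=d,pos=st['tool_pos'],rot=st['tcp_rot'])
    return p,d
def cam(name,fn):
    z=np.load(f'pics/{fn}.npz'); c=imaging.camera_params(name)
    if name=='wrist':
        T=np.eye(4);T[:3,:3]=R.from_quat(z['rot']).as_matrix();T[:3,3]=z['pos'];M=T@np.array(c['tool_from_camera'])
    else: M=np.array(c['cam_to_world'])
    return z['p'],z['d'],np.array(c['intrinsics']),np.array(c['distortion'],float),M
def onplane(name,fn,pts,h):
    p,d,K,D,M=cam(name,fn)
    u=cv2.undistortPoints(np.array(pts,float).reshape(-1,1,2),K,D).reshape(-1,2)
    r=np.c_[u,np.ones(len(u))]@M[:3,:3].T; o=M[:3,3]
    t=(h-o[2])/r[:,2]
    return o+r*t[:,None]
def cloud(name,fn):
    p,d,K,D,M=cam(name,fn)
    v,u=np.mgrid[:384,:512]
    q=cv2.undistortPoints(np.stack([u,v],-1).reshape(-1,1,2).astype(float),K,D).reshape(-1,2)
    X=np.c_[q,np.ones(len(q))]*d.reshape(-1,1)
    W=X@M[:3,:3].T+M[:3,3]; W[d.reshape(-1)==0]=np.nan
    return W.reshape(384,512,3)
E
python3 - <<'E'
from h import *
print(ctrl.state())
for n in ['scene','top','wrist']:
    snap(n,n+'0'); print(n,imaging.camera_params(n))
E
```

```text
pics
{'time_s': 0.0, 'qpos': array([-1.38001629e+00,  3.42735543e-01,  1.52503048e+00, -4.33243030e-05,
        1.27540618e+00, -1.46007029e-01]), 'joint_velocities': array([ 0.00027465,  0.00094617, -0.00021481, -0.00046935,  0.0026179 ,
       -0.00013367]), 'joint_efforts': array([-1.16127274e-03, -4.33681905e+01, -2.46012104e+01, -2.95147875e-04,
        8.03643779e-03, -8.96332523e-06]), 'tool_pos': array([ 173.42446696, -495.13512562,  255.61458123]), 'tcp_rot': array([ 0.40949982,  0.57714321, -0.40874909,  0.57631571]), 'force': array([ 0.390409  , -0.60293117,  0.18722738]), 'ft_torque': array([0.00889632, 0.06070613, 0.02397242]), 'width': 85.45011021893633}
scene {'intrinsics': array([[392.04040424,   0.        , 259.00848348],
       [  0.        , 392.04040424, 185.37818122],
       [  0.        ,   0.        ,   1.        ]]), 'distortion': array([-0.05131172,  0.        ,  0.        ,  0.        ,  0.        ]), 'cam_to_world': array([[-7.52170588e-01, -4.25988372e-01,  5.02765665e-01,
         1.32325383e+02],
       [-6.58897268e-01,  4.97399401e-01, -5.64312171e-01,
[... 739 characters left out ...]
0000000e+00,  0.00000000e+00,  0.00000000e+00,
         1.00000000e+00]])}
wrist {'intrinsics': array([[264.34870369,   0.        , 252.60239463],
       [  0.        , 264.34870369, 190.83791817],
       [  0.        ,   0.        ,   1.        ]]), 'distortion': array([-0.00970691,  0.        ,  0.        ,  0.        ,  0.        ]), 'tool_from_camera': array([[ 2.82804772e-04, -2.85061987e-01,  9.58509042e-01,
        -1.17353832e+02],
       [ 7.64583346e-04, -9.58508739e-01, -2.85062122e-01,
         7.25248737e+01],
       [ 9.99999668e-01,  8.13476979e-04, -5.31171977e-05,
        -5.37576629e-01],
       [ 0.00000000e+00,  0.00000000e+00,  0.00000000e+00,
         1.00000000e+00]])}
```

View pics/top0.png

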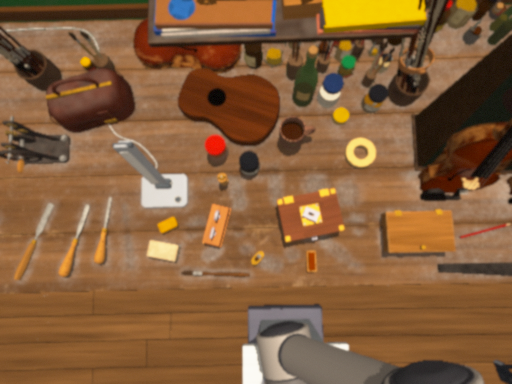

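View pics/scene0.png

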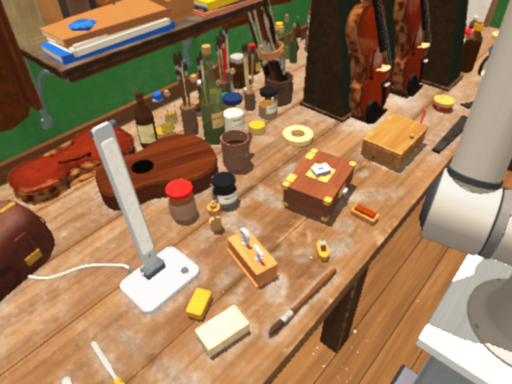

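The top view shows the chest at about (311,215) with its cap inside the brass plate, and the stand at (216,226) with two keys. A desk lamp leans at about (145,165). I'll enlarge these areas.

```bash
python3 - <<'E'
from h import *
a=cv2.imread('pics/top0.png')[180:255,190:350]; b=cv2.imread('pics/scene0.png')[145:295,215:365]
cv2.imwrite('pics/a.png',cv2.resize(a,None,fx=5,fy=5,interpolation=cv2.INTER_CUBIC))
cv2.imwrite('pics/b.png',cv2.resize(b,None,fx=4,fy=4,interpolation=cv2.INTER_CUBIC))
W=cloud('top','top0')
m=W[...,2]
print('chest top',np.nanmedian(m[208:222,285:297]))
print('stand',m[224:230,208:226].round(0))
print(W[215,311],W[226,216])
print(m[140:215:6,110:190:6].round(0))
E
```

```text
chest top 70.92754659426055
stand [[42. 39. 42. 46. 42. 42. 41. 42. 43. 45. 43. 42. 40. 43. 39. 45. 41. 18.]
 [42. 43. 42. 43. 42. 44. 43. 43. 42. 43. 40. 42. 45. 45. 46. 42. nan  8.]
 [42. 42. 41. 40. 42. 41. 44. 44. 47. 42. 40. 46. 47. 42. 41. 45. 28.  6.]
 [40. 46. 41. 45. 71. 77. 43. 40. 43. 41. 40. 42. 44. 41. 42. 41. 24.  9.]
 [45. 47. 40. 45. 73. 72. 70. 44. 41. 43. 45. 41. 43. 44. 45. 37. 12. 10.]
 [43. 44. 47. 72. 76. 76. 72. 40. 42. 39. 46. 43. 45. 42. 41. nan 11.  7.]]
[531.25934149 -55.47532126  89.02855116] [508.70142478 231.40310282  46.86404755]
[[  1.   1. 368. 366.   1.  -3.   5.  -1.   2.   1.   2.   2.   4.   1.]
 [ -2. 380. 380. 374. 348.  -1.   0.   2.   3.   1.   1.  -0.  -0.   6.]
 [ -1.   2. 354. 355. 336. 302.   2.  -0.  -1.   2.  -0.   1.  -5.   0.]
 [ -1.   0.   1. 313. 312. 295. 256.   1.  -1.   2.  -1.  -0.   0.   3.]
 [  0.   2.  -2.   0. 270. 269. 246. 206.   3.  -2.   4.  -1.  -1.  -3.]
 [  3.  -3.   1.   3.  -5. 220. 221. 176.   6.  -3.  -3.  -4.   2.   0.]
 [  0.   3.  -0.   0.   0.   3. 165. 165. 118.  19.  19.  21.  20.   0.]
 [ -5.  -2.  -0.   3.   0.   4.  20. 109. 102.  54.  40.  16.  25.   0.]
 [  1.   2.   1.  -0.   0.   0.  19.  18.  28.  21.  20.  20.  19.  -2.]
 [  2.   4.  -1.   3.  -1.   3.  20.  18.  22.  18.  18.  18.  22.  -4.]
 [  7.   2.   0.   3.  -1.  -2.  19.  15.  19.  20.  18.  19.  21.   3.]
 [ -1.   5.   0.  -3.   6.   2.  16.  18.  20.  16.  18.  18.  18.  -5.]
 [  2.  -1.  -2.   2.  -1.  -3.   0.  -2.  -0.   1.  -0.  -3.   1.  -2.]]
```

View pics/a.png

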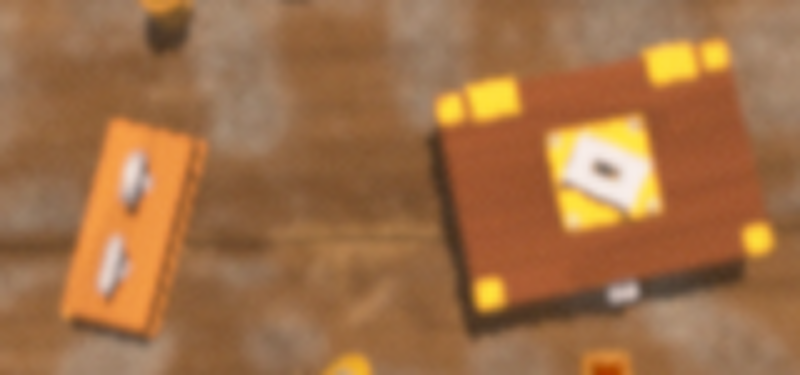

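View pics/b.png

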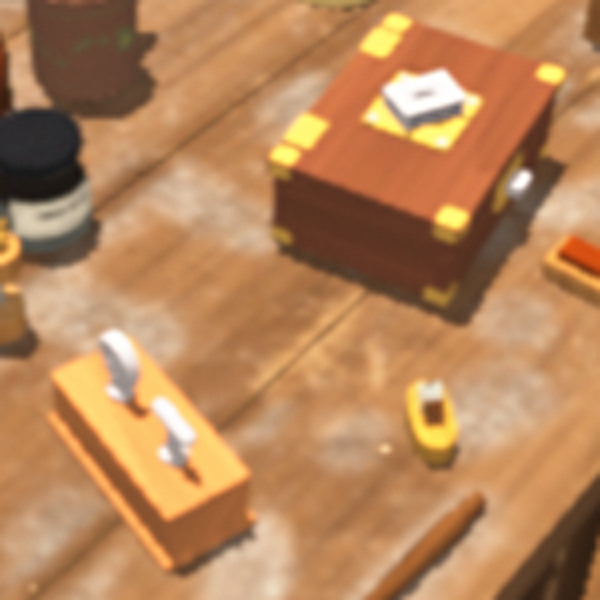

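The ring-bow key is in the far slot (+x), and the T key is in the near one. Next I'll check wrist orientation options for IK and take close-ups.

```bash
cat >> h.py <<'E'
def Q(phi):
    x=np.array([0,0,-1.]);z=np.array([np.cos(phi),np.sin(phi),0]);y=np.cross(z,x)
    return R.from_matrix(np.c_[x,y,z]).as_quat()
E
python3 - <<'E'
from h import *
for p in [(531,-55,100),(530,231,72),(531,-55,230)]:
    for phi in np.arange(-180,180,30):
        q=kinematics.ik(p,Q(np.radians(phi))); print(p,phi,None if q is None else np.round(q,2))
E
```

```text
(531, -55, 100) -180 [-0.25  0.53  1.7  -0.    0.91  2.89]
(531, -55, 100) -150 [-0.25  0.53  1.7  -0.    0.91  2.37]
(531, -55, 100) -120 [-0.25  0.53  1.7  -0.    0.91  1.85]
(531, -55, 100) -90 [-0.25  0.53  1.7  -0.    0.91  1.32]
(531, -55, 100) -60 [-0.25  0.53  1.7  -0.    0.91  0.8 ]
(531, -55, 100) -30 [-0.25  0.53  1.7  -0.    0.91  0.28]
(531, -55, 100) 0 [-0.25  0.53  1.7  -0.    0.91 -0.25]
(531, -55, 100) 30 [-0.25  0.53  1.7  -0.    0.91 -0.77]
(531, -55, 100) 60 [-0.25  0.53  1.7  -0.    0.91 -1.29]
(531, -55, 100) 90 [-0.25  0.53  1.7  -0.    0.91 -1.82]
(531, -55, 100) 120 [-0.25  0.53  1.7  -0.    0.91 -2.34]
(531, -55, 100) 150 [-0.25  0.53  1.7  -0.    0.91 -2.86]
(530, 231, 72) -180 [ 0.28  0.64  1.59 -0.    0.91 -2.86]
(530, 231, 72) -150 [ 0.28  0.64  1.59 -0.    0.91  2.9 ]
(530, 231, 72) -120 [ 0.28  0.64  1.59 -0.    0.91  2.37]
(530, 231, 72) -90 [ 0.28  0.64  1.59 -0.    0.91  1.85]
(530, 231, 72) -60 [ 0.28  0.64  1.59 -0.    0.91  1.33]
(530, 231, 72) -30 [ 0.28  0.64  1.59 -0.    0.91  0.8 ]
(530, 231, 72) 0 [ 0.28  0.64  1.59 -0.    0.91  0.28]
(530, 
[... 269 characters left out ...]
-2.34]
(531, -55, 230) -180 [-0.25  0.38  1.54 -0.    1.22  2.89]
(531, -55, 230) -150 [-0.25  0.38  1.54 -0.    1.22  2.37]
(531, -55, 230) -120 [-0.25  0.38  1.54 -0.    1.22  1.85]
(531, -55, 230) -90 [-0.25  0.38  1.54 -0.    1.22  1.32]
(531, -55, 230) -60 [-0.25  0.38  1.54 -0.    1.22  0.8 ]
(531, -55, 230) -30 [-0.25  0.38  1.54 -0.    1.22  0.28]
(531, -55, 230) 0 [-0.25  0.38  1.54 -0.    1.22 -0.25]
(531, -55, 230) 30 [-0.25  0.38  1.54 -0.    1.22 -0.77]
(531, -55, 230) 60 [-0.25  0.38  1.54 -0.    1.22 -1.29]
(531, -55, 230) 90 [-0.25  0.38  1.54 -0.    1.22 -1.82]
(531, -55, 230) 120 [-0.25  0.38  1.54 -0.    1.22 -2.34]
(531, -55, 230) 150 [-0.25  0.38  1.54 -0.    1.22 -2.86]
```

```bash
python3 - <<'E'
from h import *
ctrl.move_to([531,-55,225],Q(np.radians(63+90-180)))
p,d=snap('wrist','w1')
ctrl.move_to([515,232,215],Q(np.radians(74)))
p,d=snap('wrist','w2')
print(ctrl.state()['time_s'])
E
```

```text
3.4167
```

View pics/w1.png

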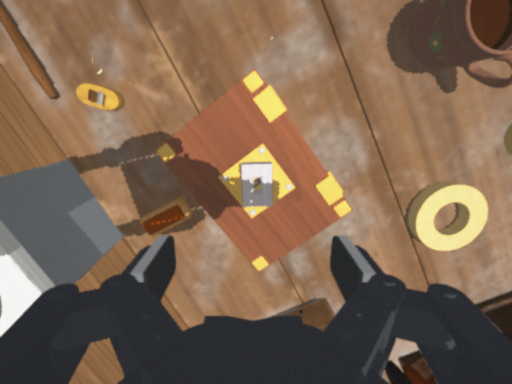

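View pics/w2.png

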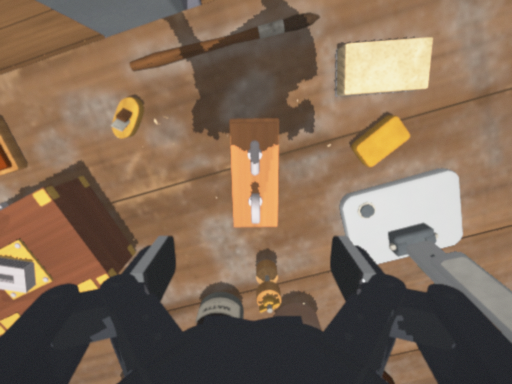

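In w1 the cap is at about (257,185) on the yellow plate, with its long side roughly vertical in the image. In w2 the far ring-bow key is at (256,205) and the near T key at (254,155). Now to measure them.

```bash
cat > m.py <<'E'
from h import *
def yel(p):
    h=cv2.cvtColor(p,cv2.COLOR_RGB2HSV); return h
p,d,K,D,M=cam('wrist','w1')
h=yel(p)
def biggest(m,near):
    n,l,s,c=cv2.connectedComponentsWithStats(m.astype(np.uint8))
    best=max(range(1,n),key=lambda i:s[i,4] if np.hypot(*(c[i]-near))<25 else 0)
    cs,_=cv2.findContours((l==best).astype(np.uint8),cv2.RETR_EXTERNAL,cv2.CHAIN_APPROX_NONE)
    return cs[0].reshape(-1,2), s[best]
roi=np.zeros(p.shape[:2],bool); roi[140:225,210:305]=True
Y=(h[...,0]>18)&(h[...,0]<35)&(h[...,1]>120)&(h[...,2]>60)&roi
G=(h[...,1]<60)&(h[...,2]>60)&roi
Yc=np.argwhere(Y)[:,::-1]
W=onplane('wrist','w1',Yc,73)[:,:2].astype(np.float32)
print('plate',cv2.minAreaRect(W))
c,s=biggest(G,(257,185)); W=onplane('wrist','w1',c,87)[:,:2].astype(np.float32)
print('cap',cv2.minAreaRect(W),s)
# depth
C=cloud('wrist','w1'); 
t=C[150:215,225:290]; s=t[(t[...,2]>83)]; print('depthcap',len(s),np.median(s,0), cv2.minAreaRect(s[:,:2].astype(np.float32)))
# lid: red-brown by height 66..74
C2=C.reshape(-1,3); k=(abs(C2[:,2]-70)<5); print('lid',cv2.minAreaRect(C2[k][:,:2].astype(np.float32)),np.median(C2[k],0))
crop=p[130:230,205:305,::-1]; cv2.imwrite('pics/c1.png',cv2.resize(crop,None,fx=6,fy=6,interpolation=cv2.INTER_CUBIC))
# stand
p,d,K,D,M=cam('wrist','w2');h=yel(p)
S=(h[...,0]<25)&(h[...,1]>150)&(h[...,2]>150); S[:, :225]=0;S[:,290:]=0;S[:105]=0;S[235:]=0
C=cloud('wrist','w2').reshape(-1,3)
k=(abs(C[:,2]-42)<4)&(abs(C[:,0]-515)<80)&(abs(C[:,1]-232)<60); print('standtop',cv2.minAreaRect(C[k][:,:2].astype(np.float32)),C[k].mean(0))
k=(C[:,2]>58)&(C[:,2]<90)&(abs(C[:,0]-515)<80)&(abs(C[:,1]-232)<40); X=C[k]
for a in (X[:,0]>512,X[:,0]<=512): print(a.sum(),X[a].mean(0),X[a].max(0),X[a].min(0),cv2.minAreaRect(X[a][:,:2].astype(np.float32)))
crop=p[115:235,215:300,::-1]; cv2.imwrite('pics/c2.png',cv2.resize(crop,None,fx=5,fy=5,interpolation=cv2.INTER_CUBIC))
E
python3 m.py
```

```text
plate ((536.2877197265625, -55.82958221435547), (58.055946350097656, 58.45258331298828), 10.134337425231934)
cap ((536.5447387695312, -54.81161117553711), (43.563987731933594, 30.92388153076172), 62.95478439331055) [ 241  163   32   43 1238]
depthcap 1210 [536.73519793 -54.48252447  86.60063377] ((536.3054809570312, -55.50569152832031), (44.59407043457031, 31.320629119873047), 64.12580108642578)
lid ((663.1567993164062, -182.1416015625), (337.96343994140625, 473.2020568847656), 9.834290504455566) [543.72982593 -40.24300897  69.82850853]
standtop ((513.8096923828125, 234.36163330078125), (52.08549499511719, 120.34774780273438), 74.66557312011719) [509.09395206 235.57306274  41.73521404]
264 [535.59389167 228.32195393  79.25299106] [553.03023412 235.24343667  84.99115542] [523.87616953 219.7614554   61.24284762] ((538.2472534179688, 227.62387084960938), (8.3587064743042, 28.94723129272461), 73.87528991699219)
288 [486.64468262 241.51909794  72.12965535] [504.10633761 249.11972794  74.94176414] [470.72146069 234.20619179  68.01775564] ((487.27545166015625, 241.16949462890625), (8.050071716308594, 33.98112106323242), 74.16816711425781)
```

```bash
python3 - <<'E'
from h import *
for n,fn,x0,x1,y0,y1 in [('top','top0',294,328,200,230),('scene','scene0',300,340,158,186)]:
    p=cam(n,fn)[0];h=cv2.cvtColor(p,cv2.COLOR_RGB2HSV)
    Y=(h[...,0]>18)&(h[...,0]<35)&(h[...,1]>120)&(h[...,2]>60);G=(h[...,1]<60)&(h[...,2]>100)
    r=np.zeros_like(Y);r[y0:y1,x0:x1]=1
    for m,z in ((Y,73),(G,87)):
        c=np.argwhere(m&r)[:,::-1]; print(n,z,len(c),cv2.minAreaRect(onplane(n,fn,c,z)[:,:2].astype(np.float32)))
C=cloud('top','top0').reshape(-1,3)
k=(abs(C[:,2]-42)<5)&(abs(C[:,0]-515)<70)&(abs(C[:,1]-232)<50);print(cv2.minAreaRect(C[k][:,:2].astype(np.float32)))
E
```

```text
top 73 159 ((535.522705078125, -55.4519157409668), (58.6057243347168, 58.91263198852539), 10.163618087768555)
top 87 138 ((535.0570678710938, -54.714988708496094), (41.91749572753906, 29.39814567565918), 61.688743591308594)
scene 73 104 ((548.3192138671875, -58.5934944152832), (83.54478454589844, 72.60931396484375), 9.39440631866455)
scene 87 205 ((530.2766723632812, -48.14872360229492), (53.625816345214844, 65.85400390625), 10.910419464111328)
((514.7590942382812, 234.3820037841797), (52.3371467590332, 118.91546630859375), 74.70574951171875)
```

View pics/c1.png

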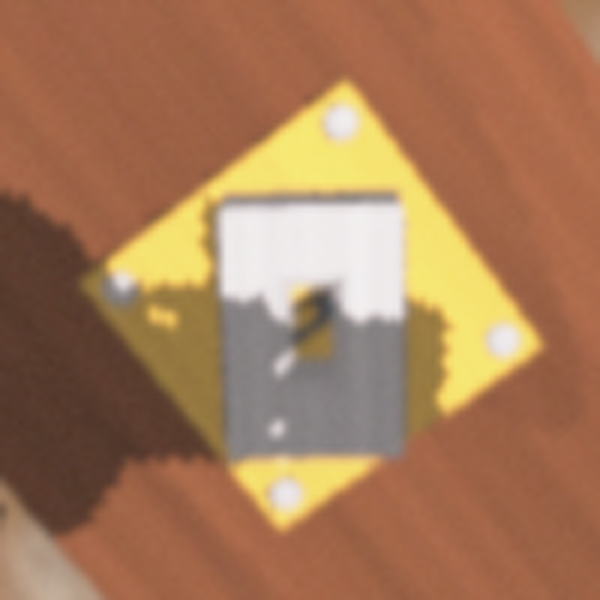

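View pics/c2.png

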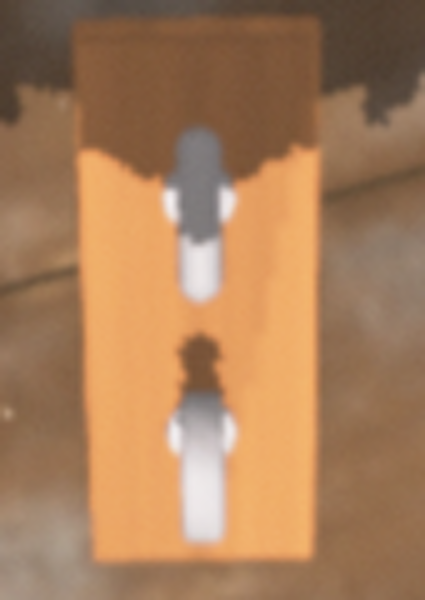

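```bash
cat >> h.py <<'E'
LX,LY,YAW=536.0,-55.3,np.radians(10.15)
def info(s=''):
    st=ctrl.state(); r=R.from_quat(st['tcp_rot']).as_matrix()
    print(s,'t%.1f'%st['time_s'],'pos',np.round(st['tool_pos'],1),'phi %.1f'%np.degrees(np.arctan2(r[1,2],r[0,2])),'F',np.round(st['force'],1),'T',np.round(st['ft_torque'],2),'w %.1f'%st['width'],flush=True)
    return st
E
python3 - <<'E'
from h import *
ph=np.radians(-26.5)
ctrl.move_to([LX,LY,220],Q(ph)); hand.grip(55); info()
print(ctrl.servo_line([LX,LY,101],speed=100,max_force=10)); info('down')
snap('wrist','w3')
hand.grip(0); info('grip')
E
```

```text
t5.0 pos [536.1 -54.8 220. ] phi -26.4 F [-0.4  0.1 -0.1] T [-0.05 -0.03 -0.  ] w 55.0
False
down t6.3 pos [536.4 -55.4 101.6] phi -26.5 F [ 0.4 -0.9 -0. ] T [0.   0.05 0.08] w 54.8
grip t6.7 pos [536.1 -55.3 101.8] phi -26.5 F [-1.4  0.8  4.4] T [ 0.12  0.33 -0.03] w 28.0
```

View pics/w3.png

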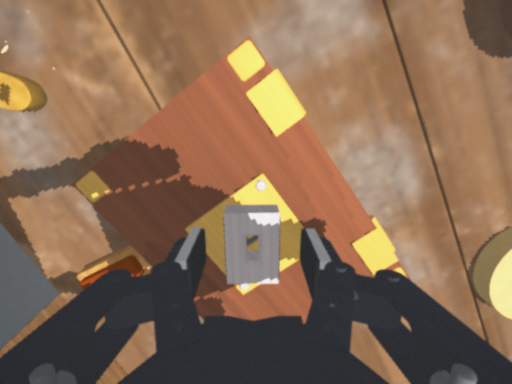

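The cap sat centred between the fingers at (251,245) before closing, and it is now gripped with low side load. Turn it.

```bash
python3 - <<'E'
from h import *
st=ctrl.state(); q=np.array(st['qpos']); z=st['tool_pos'][2]
for a in (20,40,50,56,62):
    j=kinematics.ik([LX,LY,z],Q(np.radians(-26.5-a))); ctrl.movej(j); st=info(a)
    if abs(st['ft_torque'][2])>1.5: break
ctrl.pause(0.3); info()
hand.grip(55); info('open')
ctrl.servo_line([LX,LY,220],speed=200)
ctrl.move_to([LX,LY,220],Q(np.radians(101)))
snap('wrist','w4'); info()
E
python3 - <<'E'
from h import *
p=cam('wrist','w4')[0]; C=cloud('wrist','w4').reshape(-1,3)
k=(C[:,2]>83)&(C[:,2]<92)&(abs(C[:,0]-LX)<40)&(abs(C[:,1]-LY)<40);print(cv2.minAreaRect(C[k][:,:2].astype(np.float32)))
h=cv2.cvtColor(p,cv2.COLOR_RGB2HSV)
for m,z in (((h[...,0]>18)&(h[...,0]<35)&(h[...,1]>120)&(h[...,2]>60),73),((h[...,1]<60)&(h[...,2]>60),87)):
    r=np.argwhere(m)[:,::-1]; W=onplane('wrist','w4',r,z)[:,:2]; W=W[np.hypot(W[:,0]-LX,W[:,1]-LY)<44]
    print(z,len(W),cv2.minAreaRect(W.astype(np.float32)))
E
```

```text
20 t7.1 pos [536.2 -55.4 101.8] phi -46.3 F [ 0.9 -0.9 -2. ] T [-0.06 -0.23 -0.07] w 27.9
40 t7.5 pos [536.4 -55.6 101.8] phi -66.2 F [ 2.6 -1.9 -2.5] T [-0.42 -0.46 -0.06] w 27.9
50 t7.8 pos [536.4 -55.7 101.8] phi -76.1 F [ 3.3 -3.9 -4.1] T [-0.65 -0.56 -0.05] w 28.1
56 t8.1 pos [536.5 -55.8 101.8] phi -82.0 F [ 3.5 -4.7 -3.7] T [-0.71 -0.64  0.67] w 28.4
62 t8.3 pos [536.4 -55.8 102.1] phi -87.9 F [ 2.3 -4.4 -2.1] T [-0.71 -0.47  0.99] w 28.1
 t8.6 pos [536.4 -55.8 102.1] phi -87.9 F [ 2.2 -3.8 -1.8] T [-0.75 -0.47  1.05] w 28.1
open t9.0 pos [535.7 -55.  101.8] phi -88.4 F [-0.   0.5 -0.4] T [-0.04 -0.03 -0.03] w 54.8
 t12.6 pos [536.  -55.3 219.9] phi 101.0 F [-0.   0.1 -0.3] T [ 0.07 -0.04  0.05] w 54.8
((535.1217651367188, -55.59709930419922), (44.47127151489258, 31.39105796813965), 10.04346752166748)
73 1269 ((535.4678344726562, -55.555721282958984), (57.98310470581055, 58.69472122192383), 11.010859489440918)
87 1453 ((531.8895874023438, -56.345985412597656), (50.71432876586914, 49.808753967285156), 10.082661628723145)
```

View pics/w4.png

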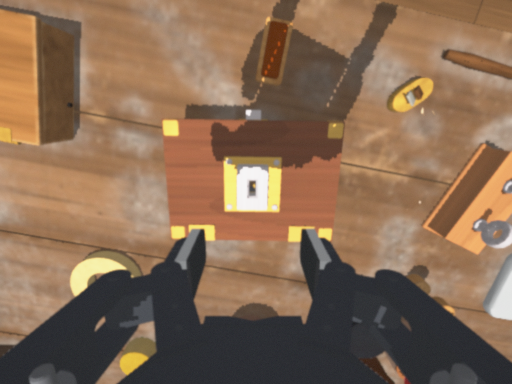

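The cap is open at 10.04°, against the plate's 10.15° to 11°. Next, the key.

```bash
python3 - <<'E'
from h import *
ph=np.radians(74.5); K=[540.1,227.3]
ctrl.move_to([*K,180],Q(ph)); hand.grip(45)
print(ctrl.servo_line([*K,115],speed=120,max_force=8)); snap('wrist','w5')
print(ctrl.servo_line([*K,76],speed=60,max_force=8)); info('down')
snap('wrist','w6')
E
```

```text
False
False
down t15.5 pos [540.3 227.4  76.1] phi 74.5 F [-0.1  0.1  1. ] T [ 0.01 -0.06 -0.  ] w 45.2
```

View pics/w5.png

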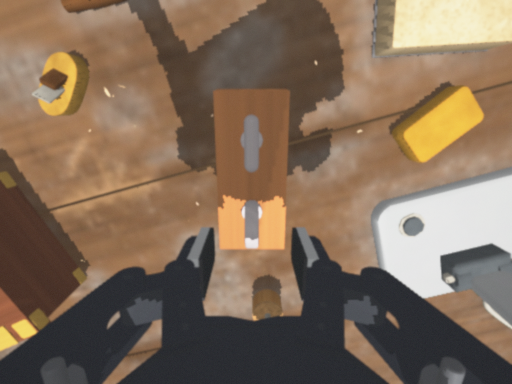

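View pics/w6.png

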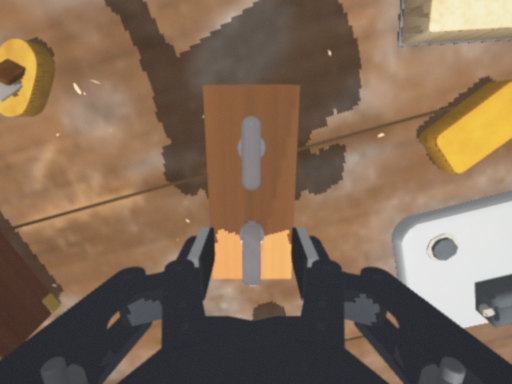

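The key, at (251,255), is centred between the fingers. Grip and lift.

```bash
python3 - <<'E'
from h import *
K=[540.1,227.3]
hand.grip(0); info('grip')
ctrl.servo_line([*K,125],speed=60); info('up')
ctrl.servo_line([*K,200],speed=200)
snap('wrist','w7')
ctrl.move_to([LX,LY,200],Q(YAW+np.pi/2)); info()
snap('wrist','w8'); snap('top','t8'); snap('scene','s8')
E
```

```text
grip t16.0 pos [540.2 227.4  76.4] phi 74.5 F [0.9 0.5 3.5] T [ 0.06  0.13 -0.01] w 8.1
up t16.9 pos [539.8 227.2 124.6] phi 74.5 F [ 0.9  0.1 -0.9] T [ 0.01 -0.02  0.03] w 8.5
 t18.6 pos [535.9 -54.6 199.4] phi 100.1 F [ 0.6  0.7 -0.8] T [-0.01  0.    0.01] w 8.1
```

View pics/w8.png

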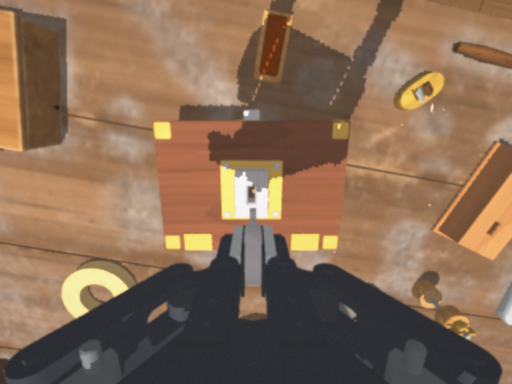

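View pics/s8.png

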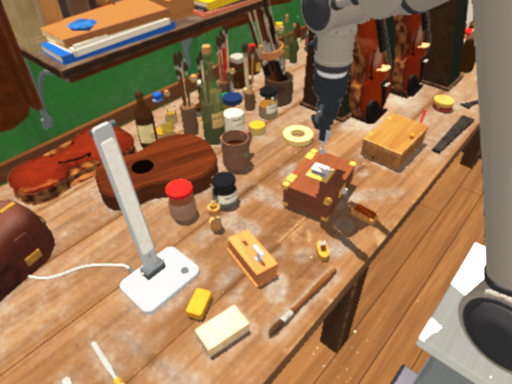

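The key is in hand over the chest, and the scene view shows the T key still in the stand at (258,243). Zooming in on the blade.

```bash
python3 - <<'E'
from h import *
a=cv2.imread('pics/w8.png')[150:300,190:315]; cv2.imwrite('pics/c8.png',cv2.resize(a,None,fx=4,fy=4,interpolation=cv2.INTER_CUBIC))
b=cv2.imread('pics/s8.png')[110:230,270:370]; cv2.imwrite('pics/d8.png',cv2.resize(b,None,fx=5,fy=5,interpolation=cv2.INTER_CUBIC))
E
```

```text
(no output)
```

View pics/c8.png

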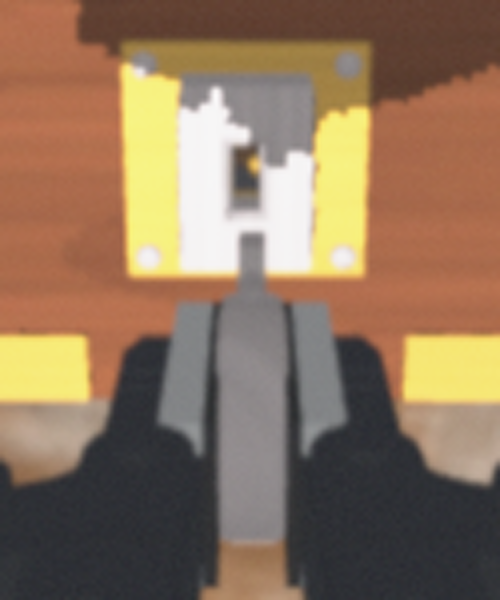

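View pics/d8.png

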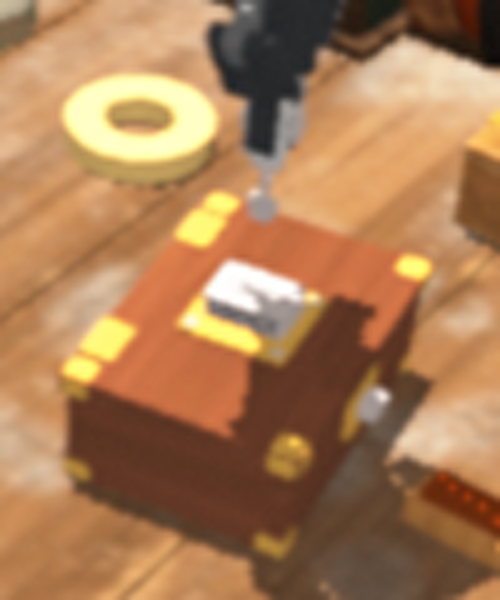

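```bash
python3 - <<'E'
from h import *
ctrl.servo_line([535.8,-55.7,162],speed=80,rotation=Q(YAW+np.pi/2)); ctrl.pause(0.3); info()
snap('wrist','w9'); snap('scene','s9')
a=cv2.imread('pics/w9.png')[170:300,190:315]; cv2.imwrite('pics/c9.png',cv2.resize(a,None,fx=4,fy=4,interpolation=cv2.INTER_CUBIC))
b=cv2.imread('pics/s9.png')[130:210,285:365]; cv2.imwrite('pics/d9.png',cv2.resize(b,None,fx=7,fy=7,interpolation=cv2.INTER_CUBIC))
E
```

```text
t19.7 pos [536.  -55.7 162.4] phi 100.2 F [0.2 0.8 0.6] T [-0.01 -0.05 -0.01] w 8.1
```

View pics/c9.png

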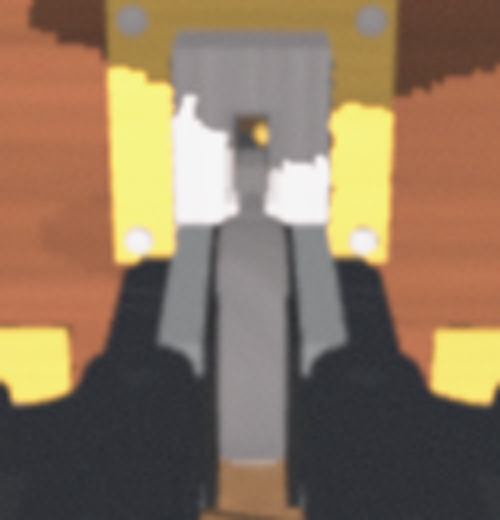

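View pics/d9.png

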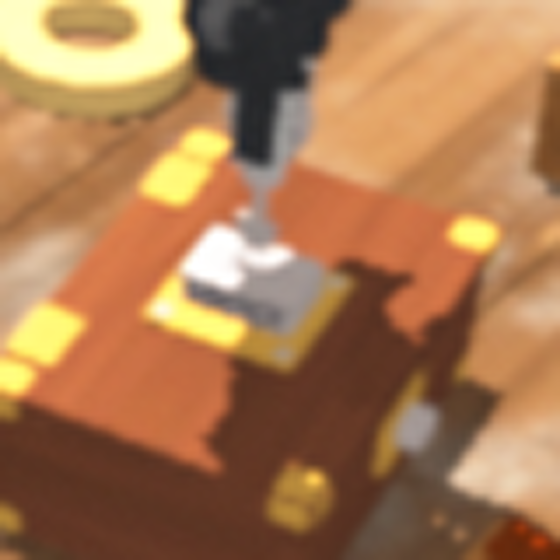

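The blade is in line with the slot. Insert with a force stop.

```bash
python3 - <<'E'
from h import *
q=Q(YAW+np.pi/2)
print(ctrl.servo_line([535.8,-55.7,121],speed=25,rotation=q,max_force=8)); info()
E
```

```text
True
 t20.9 pos [536.  -56.4 131.1] phi 100.2 F [ 1.9 -2.9 -0.9] T [-0.54 -0.31 -0.03] w 8.1
```

It stopped 9.7 mm above home, which puts the tip at the first pin (24 mm below the cap top) as expected. Push on through with light rocking.

```bash
python3 - <<'E'
from h import *
y0=YAW+np.pi/2
for i in range(4):
    st=ctrl.state(); z=st['tool_pos'][2]
    if z<122: break
    r=ctrl.servo_line([535.8,-55.9,121],speed=20,rotation=Q(y0),max_force=20); st=info(r)
    if st['tool_pos'][2]<122: break
    for a in (2.5,-2.5,0):
        ctrl.servo_line([535.8,-55.9,st['tool_pos'][2]-2],speed=20,rotation=Q(y0+np.radians(a)))
    info('rock')
E
```

```text
True t21.3 pos [536.3 -56.4 127.4] phi 100.2 F [ 0.3 -0.2  1.5] T [-0.03 -0.04 -0.05] w 8.0
rock t22.0 pos [536.1 -55.8 126.1] phi 100.2 F [-0.9 -1.6  5.7] T [-0.07  0.08 -0.02] w 8.2
False t22.4 pos [536.  -55.8 121.2] phi 100.1 F [ 0.9 -0.1  3.5] T [ 0.01 -0.02 -0.01] w 8.1
```

```bash
python3 - <<'E'
from h import *
y0=YAW+np.pi/2
print(ctrl.servo_line([535.8,-55.9,117],speed=10,rotation=Q(y0),max_force=12)); info()
ctrl.pause(0.3); info()
snap('wrist','w10'); snap('scene','s10')
a=cv2.imread('pics/w10.png')[170:300,190:315]; cv2.imwrite('pics/c10.png',cv2.resize(a,None,fx=4,fy=4,interpolation=cv2.INTER_CUBIC))
b=cv2.imread('pics/s10.png')[130:210,285:365]; cv2.imwrite('pics/d10.png',cv2.resize(b,None,fx=7,fy=7,interpolation=cv2.INTER_CUBIC))
E
```

```text
True
 t22.6 pos [536.  -55.8 121.3] phi 100.1 F [-1.6  0.1  6.3] T [ 0.06  0.2  -0.03] w 8.4
 t22.9 pos [536.  -55.8 121.3] phi 100.1 F [-1.2 -0.4  6. ] T [ 0.07  0.21 -0.04] w 7.7
```

View pics/c10.png

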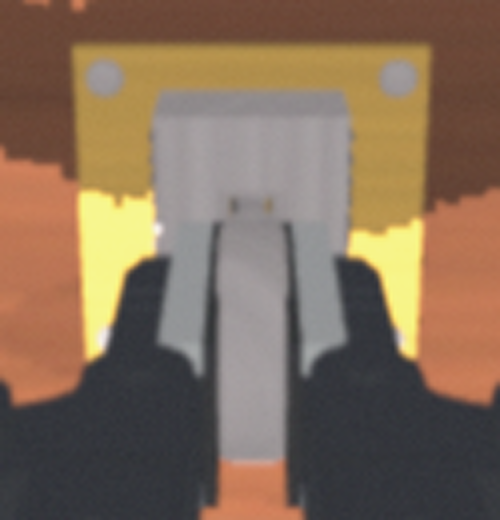

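View pics/d10.png

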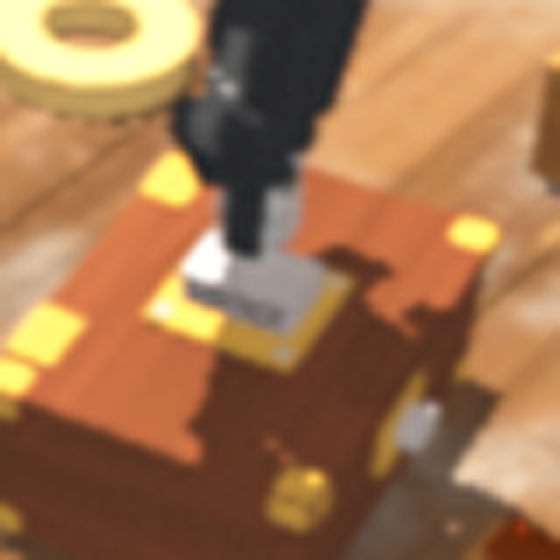

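The key hit a hard stop at 121.3, against 121.4 predicted for home. Now turn it clockwise with a light downward bias.

```bash
python3 - <<'E'
from h import *
y0=YAW+np.pi/2
for a in (10,30,50,70,85,92,97):
    j=kinematics.ik([535.9,-55.8,120.6],Q(y0-np.radians(a))); ctrl.movej(j); st=info(a)
    if abs(st['ft_torque'][2])>0.8: break
ctrl.pause(0.5); info('end')
snap('wrist','w11'); snap('scene','s11'); snap('top','t11')
a=cv2.imread('pics/w11.png')[150:330,160:345]; cv2.imwrite('pics/c11.png',cv2.resize(a,None,fx=3,fy=3,interpolation=cv2.INTER_CUBIC))
b=cv2.imread('pics/s11.png')[130:280,215:365]; cv2.imwrite('pics/d11.png',cv2.resize(b,None,fx=4,fy=4,interpolation=cv2.INTER_CUBIC))
E
```

```text
10 t23.3 pos [536.  -55.8 121.3] phi 90.1 F [-0.7 -0.4  8.5] T [-0.1   0.24 -0.05] w 8.1
30 t23.8 pos [536.  -55.9 121.3] phi 70.1 F [-1.7 -0.8  7.7] T [-0.16  0.25 -0.03] w 8.2
50 t24.2 pos [536.  -56.  121.3] phi 50.1 F [-0.8 -1.8  8.2] T [-0.25  0.28  0.07] w 8.3
70 t24.6 pos [536.  -56.  121.3] phi 30.1 F [-1.4 -1.6  7.8] T [-0.27  0.33  0.03] w 7.9
85 t25.0 pos [535.9 -56.1 121.3] phi 15.1 F [-2.2 -0.8  8. ] T [-0.31  0.37  0.02] w 8.0
92 t25.2 pos [535.9 -56.1 121.3] phi 8.1 F [-1.1 -2.2  7.9] T [-0.34  0.37  0.12] w 7.6
97 t25.5 pos [535.9 -56.1 121.3] phi 3.2 F [-0.7 -1.4  7.9] T [-0.4   0.37  0.05] w 7.8
end t26.0 pos [535.9 -56.1 121.3] phi 3.2 F [-1.8 -2.   8.5] T [-0.31  0.37  0.08] w 8.2
```

View pics/c11.png

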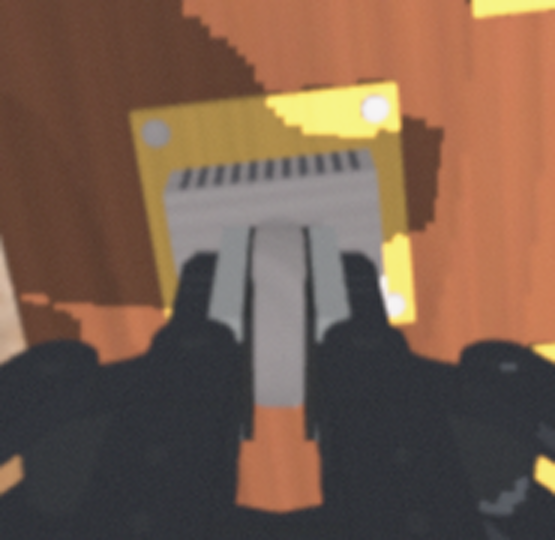

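View pics/d11.png

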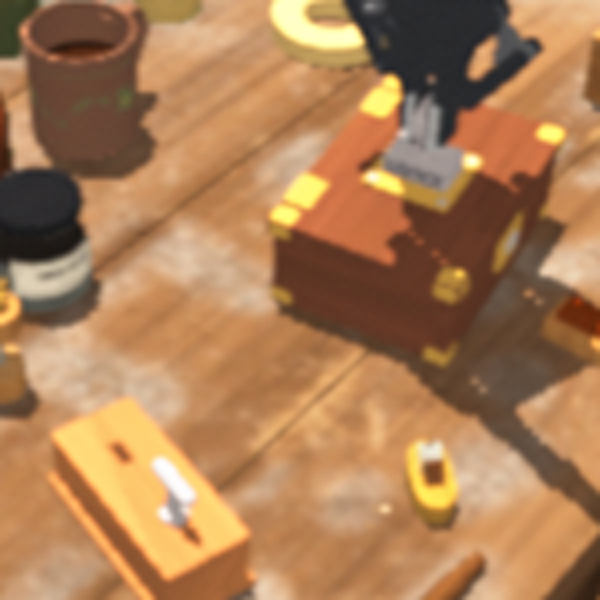

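The bolt on the striker has retracted (it was at (520,185), only the plate shows now), so the lock has turned. I'll turn a bit further to feel the stop and keep margin.

```bash
python3 - <<'E'
from h import *
y0=YAW+np.pi/2
for a in (99,101,103):
    j=kinematics.ik([535.9,-55.8,120.6],Q(y0-np.radians(a))); ctrl.movej(j); ctrl.pause(.2)
    t=[ctrl.state()['ft_torque'][2]]
    for i in range(5): ctrl.pause(.04); t.append(ctrl.state()['ft_torque'][2])
    info(a); print(np.mean(t))
    if np.mean(t)>0.25: break
E
```

```text
99 t26.8 pos [535.9 -56.1 121.3] phi 1.2 F [-1.4 -1.1  8. ] T [-0.42  0.39  0.13] w 7.9
0.09244545706347086
101 t27.4 pos [535.9 -56.1 121.2] phi -0.8 F [-1.3 -1.6  8.6] T [-0.39  0.32  0.15] w 8.1
0.11399714280654312
103 t28.1 pos [535.9 -56.1 121.3] phi -2.8 F [-1.8 -2.   8.4] T [-0.29  0.29  0.13] w 8.0
0.15634039737776986
```

```bash
python3 - <<'E'
from h import *
snap('wrist','w12'); snap('top','t12')
a=cv2.imread('pics/w12.png')[190:310,190:310]; cv2.imwrite('pics/c12.png',cv2.resize(a,None,fx=5,fy=5,interpolation=cv2.INTER_CUBIC))
a=cv2.imread('pics/t12.png')[140:290,140:400]; cv2.imwrite('pics/e12.png',cv2.resize(a,None,fx=3,fy=3,interpolation=cv2.INTER_CUBIC))
E
```

```text
(no output)
```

View pics/c12.png

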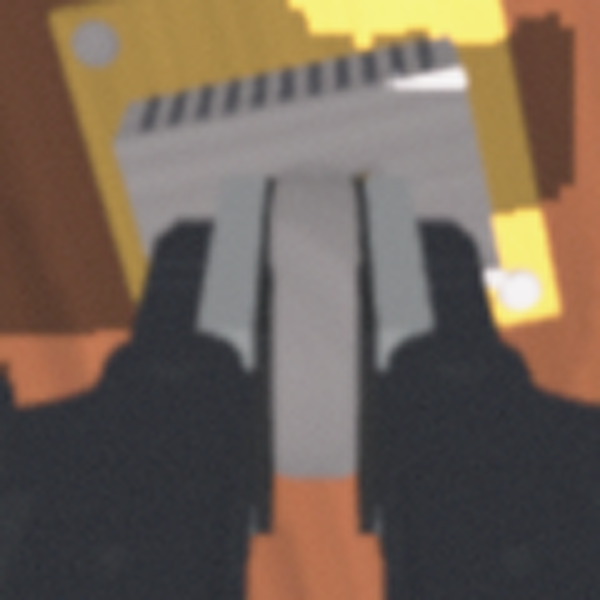

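View pics/e12.png

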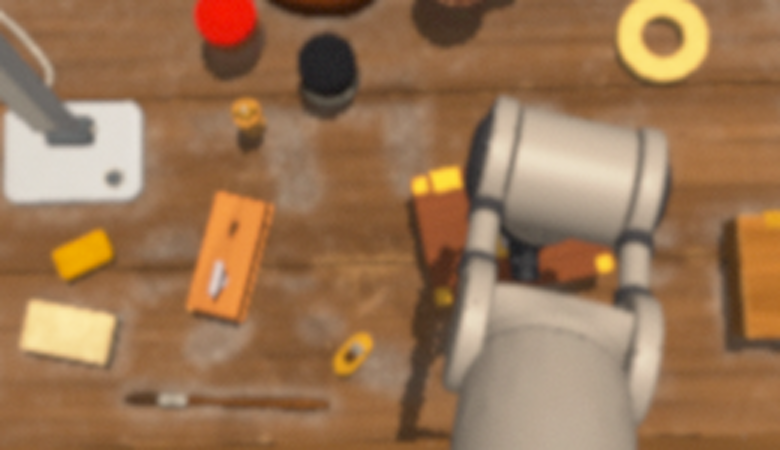

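The key is still straight between the fingers, the T key is in the stand, and nothing else has moved. Handing in.

```bash
python3 - <<'E'
from h import *
ctrl.pause(.3); info(); ctrl.job_done(); info()
E
```

```text
t28.5 pos [535.9 -56.1 121.3] phi -2.8 F [-1.2 -2.2  7.5] T [-0.28  0.42  0.16] w 8.1
the job is handed in; nothing more can be done
the job is handed in; nothing more can be done
```

The job is handed in at 28.5 s of the 64 s allowed. The system gives no verdict; by my checks the lock was turned and held.

- **Dust cap:** I turned it clockwise to its stop, where the torque rose to about 1 N m. The camera then showed it at 10.04°, against the chest's 10.15°.
- **Key insertion:** I took the ring-bow key from the far slot and rocked it past both pins. It stopped hard at 121.3 mm tool height, against 121.4 mm predicted for home.
- **Turning:** I turned the gripper 103° clockwise with about 8 N of downward push, and finished with the key still gripped. The bolt on the chest front had retracted, and the turning torque read about 0.16 N m.
- **Everything else:** The last pictures show the T-handled key still in the stand. The bystanders in view looked undisturbed.

**Weaker evidence:**
- I inferred the lock angle from the gripper angle (less the play), the retracted bolt and the torque. I did not measure it directly.
- The torque rose only gradually, from 0.09 to 0.16 N m, over the last few degrees, so I felt no sharp stop.
- The scene camera's estimate of the lock position disagreed with the other two cameras. My image crop had cut into the plate and cap, so I did not use it.

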